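# Reset the angle dial of a reflection accessory to its working line

### The arm

A 7-joint arm with a two-finger parallel gripper is mounted at the origin on a cart in front of the work surface, level with it; the furniture and walls round the work are solid. World frame = base frame: x ahead of the robot, y to its left, z up, the work surface at z = 0. Lengths are in mm, angles in rad, forces in N, time in s.
With the tool pointing down it reaches from about 425 to 875 mm from the base axis. Payload 8.4 kg.
Tool frame: the origin (TCP) lies between the finger pads; the fingertips stand 22 mm ahead of it and the grasp point (between the pads) lies 3 mm ahead of it (manip.tcp_to_tips is the distance from the TCP to the fingertips, in mm); z points along the fingers, y is the line along which they close (so a half turn about z gives the same grasp; the last joint's range is limited). The gripper opens to 85 mm and grips with 20 to 120 N. Pads are 22 mm wide; open, the fingers measure 114 mm over their backs; the gripper's body (76 mm by 85 mm) begins 54 mm behind the grasp point. The pads swing forward as they close: fully open they stand 13 mm farther back than shut.
Start: joints at [-1.337, 0.333, 0.04, 1.465, -0.013, 1.343, -0.059], TCP at [212.35, 614.307, 253.308] pointing down, gripper open.
Joint ranges: [-2.58, 2.58], [-0.38, 2.09], [-1.3, 1.39], [0.25, 2.4], [-1.5, 4.64], [0.08, 2.09], [-2.65, 2.65]. Speed limits (rad/s): [2.22, 2.22, 2.79, 2.79, 3.14, 3.14, 3.14].

### API

Orientations are given as a unit quaternion [w, x, y, z].
In Python, from bench import sensors, imaging, order, manip gives the robot as it stands. The module is installed in compiled form; this text tells all that it offers.
- The arm moves only by the tool jog_arm, never from a script. Its argument "steps" is a list of rows, each a list of 3 entries, a list of its own where there are three numbers: the shift along the world's x, y, z in cm, then the turn, a rotation vector about the world's x, y, z in degrees, then the finger opening in cm, from 0 to 8.54. In form: [[[tx, ty, tz], [wx, wy, wz], claw], ...]. A call has 1 to 8 rows; each row shifts and turns the commanded pose from where the row before left it; what a row does not reach is not made up. A row lasts 1/12 s, in which the tool goes at most 41.7 mm and 7.16 degrees, less where a joint would pass 70% of its speed; a pose out of reach is approached as far as the arm can. A call with a gripper value outside its range is refused whole. The fingers move at their own pace and stop on an object; "newtons" is the grip in N (left out, the last holds). Time passes only in rows, so rows that do not move let the fingers close. It gives the time, the measured TCP pose, the force, the opening and the grip force at its end, in the units of the state.
- sensors.get_state(): the state, without advancing time (a new reading comes with each control period).
- imaging.camera(name): name is "scene" or "top"; returns the picture (384x512x3 uint8, blue, green, red); there is no depth.
- imaging.camera_info(name): a dict with "fx", "fy", "cx", "cy" (pixels), "rvec" (rotation vector, rad) and "tvec" (3), from world to camera coordinates, as OpenCV has them. Camera axes: x right, y down, z forward; pixel columns grow to the right and rows downward; lengths in mm; the calibration is good to about 2 mm. A picture is of the moment at which its call begins. camera_info takes no time and is no camera call.
- order.close_job(): hands the job in; it is judged then, once.
The state is a dict: "time": time; "qpos": joint angles; "dq": joint speeds; "effort": joint torques, N m; "eef_pos": TCP position; "eef_rot": TCP orientation; "ft_force": force on the tool from outside, world axes, zero at the start; "torque": the same for the moment, N m; "grip_width": finger opening in mm; "grip_force": force on a finger pad.
Only numpy, scipy, OpenCV 4.12 (cv2) and the standard library are available. Lean on these libraries where they do the work, as an engineer would, in place of code of your own. Each camera call takes 0.05 s, during which the arm holds its last target. There are 200 camera calls.

### The job

The black dial on top of the reflection accessory has been turned away from its working angle. With the fingertips only, swing the lock lever fully outward to free the dial, push the dial round by its upright stud until the white index line meets the one long line of the scale collar, then push the lever back to its closed stop to lock the setting. Do not take the stud or the lever knob between the fingers, and leave the sample card on the deck, the scale collar and the other things on the bench where they are.

Things in the scene. Friction and masses are not known exactly. Their poses are not given: they have to be found in the camera images.
- accessory: Reflection accessory, fixed: grey box, base plate 226 x 186 mm, flat deck 210 x 170 mm at height 75 mm, open front showing two mirrors geared to the dial. Origin: centre of the underside; x points from open front to back (sample stage), y to its left, z up. Axis of dial and collar at x = -30, y = +18 mm; lever pivot at x = -30, y = -64 mm; sample stage at x = +68, y = +18 mm.
- dial (a joint): Dial angle, rad, counter-clockwise from above positive; 0 when the index line points along the accessory's +x; stops at -1.35 and +1.35. Black disc 92 mm across, top 9 mm above the deck. Needs about 3 N at the stud, stays where it is left. It starts clockwise of the long line, so push it counter-clockwise. Locked, a brake shoe on the rim holds it against some 20 N.
- stud (a point): Middle of the bare metal stud that stands up from the dial: 13 mm thick, top 34 mm above the deck (11 mm above this point), on the dial 34 mm from its axis, opposite the index line. Push it sideways to turn the dial.
- index_tip (a point): Outer end of the dial's white index line (3 mm wide, running inward from the rim), 47 mm from the dial's axis, 9 mm above the deck. Its x axis points outward along the line.
- long_line (a point): Inner end of the one long black line (18 mm long, 3 mm wide; all other lines are 5 mm) on the aluminium scale collar that surrounds the dial, 132 mm across and 5 mm thick. This point is 47 mm from the dial's axis, 6 mm above the deck; its x axis points outward along the line.
- collar (a joint): Angle of the scale collar, rad, same sense and zero as the dial's: the long line is met when joint dial equals joint collar. The collar is held by grub screws and stays put.
- lock (a joint): Lock lever angle about its vertical pivot, rad, counter-clockwise from above positive. 0: closed, at its stop, parallel to the accessory's side with the knob towards the front. 1.05: free, at the other stop, knob swung outward over the right side (-y). The brake lets go from about 0.35. Takes 2 to 4 N at the knob, stays where it is left.
- lock_knob (a point): Middle of the upright post with a black ball at the lever's free end: post 13 mm thick, ball 17 mm, this point 20.5 mm above the deck, ball top 38 mm above the deck; 62 mm from the pivot. Its x axis points from the knob to the pivot. The flat lever arm beside it lies 8.5 to 14 mm above the deck.
- sample_card: Black sample card, 66 x 48 x 9 mm, lying loose on the sample stage at the back of the deck; origin at the centre of its underside, 78 mm above the bench. To be left alone.
- tweezers: Steel tweezers, 122 mm, lying on the bench. To be left alone.
- vial: Small glass vial with a screw cap, 15 mm wide, 50 mm high, standing. To be left alone.
- beaker: Small glass beaker, 45 mm wide, 57 mm high. To be left alone.
- plunger: Steel die plunger, 24 mm wide, 67 mm high, standing on its head. To be left alone.
- hex_driver: Screwdriver, 165 mm, lying on the bench. To be left alone.
- kbr_jar: White powder jar, 62 mm wide, 83 mm high. To be left alone.

How it is judged:
By the outcome, as a careful person would: the job done as asked, in the order asked, and still so for the second after the job is handed in, with the robot touching nothing.
It also fails if it takes over 48 s, if anything falls off the work surface, if the arm or the gripper's body presses on something with over 40 N, if the wrist force passes 120 N, or if a joint passes its speed limit or range.

## Working session

There is one attempt and no reset: what is moved stays moved. The work goes in short steps, Python scripts to look and compute and a tool call to move; the robot and the scene stay as the last step left them, time stands still between calls to the robot, and variables do not carry over. Pictures are saved under pics/ and viewed, at most 10 in all, crops included, and the job is handed in when it is done.

Besides the shell and the picture viewer there is one more tool, called after "Emit:" as name([rows], argument=value, ...), one row to a line, values as JSON. jog_arm: Moves the arm, as the interface text tells. Its arguments: {"type":"object","properties":{"steps":{"type":"array","items":{"type":"array"}},"newtons":{"type":"number"}},"required":["steps"]}

```bash
mkdir -p pics
cat > h.py <<'E'
import numpy as np, cv2
from bench import sensors, imaging, order, manip
def ray(name,u,v,z):
    c=imaging.camera_info(name); R=cv2.Rodrigues(np.array(c["rvec"],float))[0]; t=np.array(c["tvec"],float).ravel()
    d=R.T@np.array([(u-c["cx"])/c["fx"],(v-c["cy"])/c["fy"],1]); o=-R.T@t
    return o+d*(z-o[2])/d[2]
def proj(name,p):
    c=imaging.camera_info(name); K=np.array([[c["fx"],0,c["cx"]],[0,c["fy"],c["cy"]],[0,0,1.]])
    return cv2.projectPoints(np.array(p,float).reshape(-1,1,3),np.array(c["rvec"],float),np.array(c["tvec"],float),K,None)[0].reshape(-1,2)
E
python3 - <<'E'
from h import *
for n in ("scene","top"):
    im=imaging.camera(n); cv2.imwrite(f"pics/{n}0.png",im)
    print(n,imaging.camera_info(n))
print(sensors.get_state())
E
```

```text
scene {'fx': 433.614270101895, 'fy': 433.614270101895, 'cx': 253.0153413922392, 'cy': 179.67178166408496, 'rvec': array([ 2.05867306, -0.81021603,  0.43494776]), 'tvec': array([-517.08345749,  183.15744828,  980.21778707])}
top {'fx': 378.4807505764715, 'fy': 378.4807505764715, 'cx': 254.00185223724878, 'cy': 192.85131576490133, 'rvec': array([ 2.11567867, -2.13612725,  0.22881562]), 'tvec': array([-209.79908787,  527.32130148,  938.12359868])}
{'time': 0.1, 'qpos': array([-1.33722266,  0.33381984,  0.03985786,  1.46617324, -0.01340517,
        1.34328052, -0.05849341]), 'dq': array([-0.00031817, -0.00202413, -0.00047677, -0.00323499,  0.0005322 ,
       -0.0012737 ,  0.00115245]), 'effort': array([ 4.06411375e-03, -6.60019469e+01,  1.37035221e+00, -4.06474650e+01,
        1.70451222e-02,  8.84268869e-03,  1.85491490e-05]), 'eef_pos': array([212.22231765, 613.98731544, 252.52784518]), 'eef_rot': array([-7.56427040e-05,  1.65617890e-01,  9.86189745e-01, -7.03541244e-04]), 'ft_force': array([0.27427287, 1.04335539, 0.02922622]), 'torque': array([0.0139546 , 0.00306286, 0.0327141 ]), 'grip_force': 0.0, 'grip_width': 85.12901043496714}
```

View pics/scene0.png

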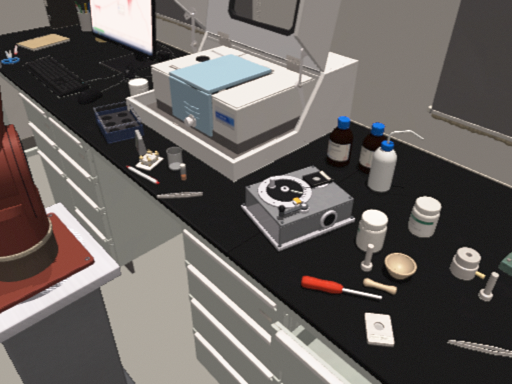

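View pics/top0.png

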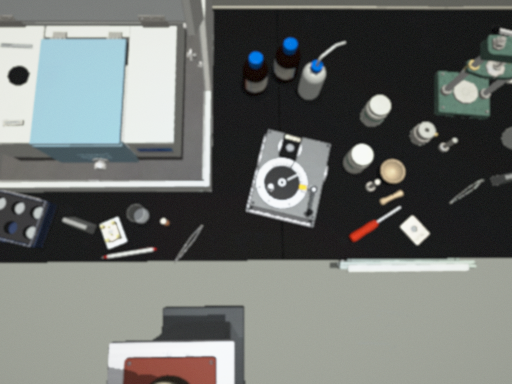

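Run:
```python
from h import *
a=cv2.imread("pics/top0.png")[122:232,240:340]; b=cv2.imread("pics/scene0.png")[160:245,240:360]
a=cv2.resize(a,None,fx=5,fy=5,interpolation=cv2.INTER_CUBIC);b=cv2.resize(b,None,fx=5,fy=5,interpolation=cv2.INTER_CUBIC)
cv2.imwrite("pics/a.png",a);cv2.imwrite("pics/b.png",b)
for n in("top","scene"): print(n,proj(n,[[0,0,0],[212,614,250],[500,0,0],[600,-300,75]]).round(), ray(n,283,182,80) if n=="top" else ray(n,285,191,80))
```

```text
top [[ 169.  406.]
 [-176.  337.]
 [ 175.  206.]
 [ 286.  163.]] [ 547.89397733 -289.17348039   80.        ]
scene [[ 24. 261.]
 [ -3.  61.]
 [201. 176.]
 [303. 186.]] [ 546.39342089 -288.19907073   80.        ]
```

View pics/a.png

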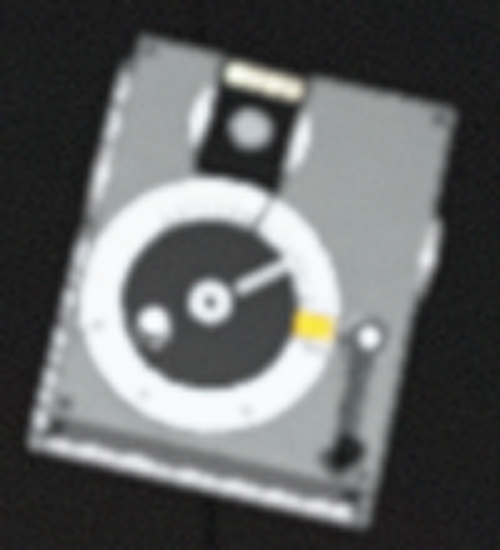

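View pics/b.png

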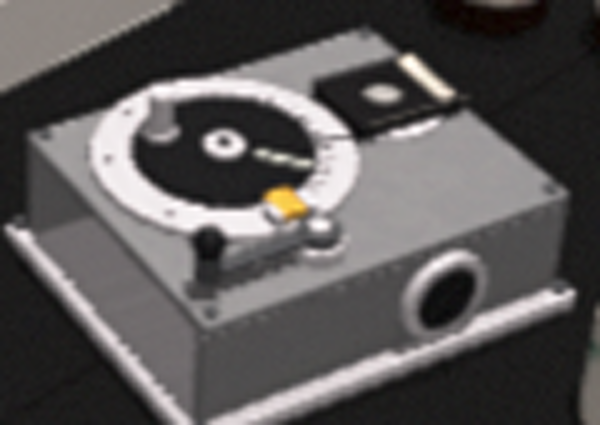

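```bash
cat > m.py <<'E'
from h import *
def P(u,v,z): return ray("top",240+(u-2)/5,122+(v-2)/5,z)
E
python3 - <<'E'
from m import *
C=[P(140,38,75),P(455,108,75)]
d=C[1]-C[0]; print("back edge yaw",np.arctan2(d[0],-d[1]),np.linalg.norm(d[:2]))
ax=P(210,302,86); st=P(155,320,109); it=P(292,262,84); l1=P(258,224,80); l2=P(278,188,80)
pv=P(370,335,92); kn=P(343,455,113)
for n,p in dict(ax=ax,st=st,it=it,l1=l1,l2=l2,pv=pv,kn=kn).items(): 
    r=p-ax; print(n,p.round(1),"r",np.hypot(*r[:2]).round(1),"ang",np.arctan2(r[1],r[0]).round(3))
d=pv-kn; print("lever yaw",np.arctan2(d[1],d[0]),np.hypot(*d[:2]))
d=pv-ax; print("pivot-axis yaw",np.arctan2(d[1],d[0])+np.pi/2, np.hypot(*d[:2]))
def S(u,v,z): return ray("scene",240+(u-2)/5,160+(v-2)/5,z)
sx=S(225,144,86); print("scene ax",sx,"knob",S(208,240,105),"stud",S(163,95,109), "tip",S(310,163,84),"ll",S(335,135,80),S(352,137,80))
E
```

```text
back edge yaw -0.2357146098016138 170.58912917926554
ax [ 546.5 -285.    86. ] r 0.0 ang 0.0
st [ 532.3 -255.2  109. ] r 33.0 ang 2.017
it [ 567.8 -327.9   84. ] r 47.9 ang -1.112
l1 [ 589.2 -311.5   80. ] r 50.2 ang -0.557
l2 [ 608.5 -322.6   80. ] r 72.4 ang -0.545
pv [ 527.4 -365.1   92. ] r 82.3 ang -1.805
kn [ 463.3 -345.6  113. ] r 103.0 ang -2.513
lever yaw -0.2955532615581516 67.09000077560897
pivot-axis yaw -0.2341182780359381 82.33235108827643
scene ax [ 547.3930541  -285.48110258   86.        ] knob [ 468.21832929 -348.36063102  105.        ] stud [ 530.83446637 -257.68698521  109.        ] tip [ 568.65254408 -322.73769678   84.        ] ll [ 599.99545621 -312.08716313   80.        ] [ 604.98665026 -318.9936425    80.        ]
```

Run:
```python
from m import *
print(manip.tcp_to_tips)
for z in (0,60): print(ray("top",100,190,z).round(),ray("top",211,190,z).round(),ray("top",5,190,z).round())
```

```text
22.0
[547. 208.   0.] [545. -97.   0.] [549. 466.   0.]
[535. 184.  60.] [ 533. -103.   60.] [537. 427.  60.]
```

Emit:
jog_arm([
  [[0.8,-3.2,0],[0,0,-6],0],
  [[0.8,-3.2,0],[0,0,-6],0],
  [[0.8,-3.2,0],[0,0,-6],0],
  [[0.8,-3.2,0],[0,0,-6],0],
  [[0.8,-3.2,0],[0,0,-6],0],
  [[0.8,-3.2,0],[0,0,-6],0],
  [[0.8,-3.2,0],[0,0,-6],0],
  [[0.8,-3.2,0],[0,0,-6],0],
])

```text
time: 0.77
eef_pos: [276.4, 356.5, 252.9]
eef_rot: [-0.0, 0.555, 0.832, -0.0]
ft_force: [0.1, -0.7, 0.6]
grip_width: -0.4
grip_force: 0.0
```

Emit:
jog_arm([
  [[1.9,-2.6,0],[0,0,-6],0],
  [[1.9,-2.6,0],[0,0,-6],0],
  [[1.9,-2.6,0],[0,0,-6],0],
  [[1.9,-2.6,0],[0,0,-6],0],
  [[1.9,-2.6,0],[0,0,-6],0],
  [[1.9,-2.6,0],[0,0,-6],0],
  [[1.9,-2.6,0],[0,0,-6],0],
  [[1.9,-2.6,0],[0,0,-6],0],
])

```text
time: 1.43
eef_pos: [428.8, 148.7, 253.2]
eef_rot: [-0.0, 0.845, 0.535, -0.0]
ft_force: [0.8, 0.5, 0.7]
grip_width: 0.3
grip_force: 0.0
```

Emit:
jog_arm([
  [[0.2,-3.6,0],[0,0,-6],0],
  [[0.2,-3.6,0],[0,0,-6],0],
  [[0.2,-3.6,0],[0,0,-6],0],
  [[0.2,-3.6,0],[0,0,-6],0],
  [[0.2,-3.6,0],[0,0,-6],0],
  [[0.2,-3.6,0],[0,0,-6],0],
  [[0.2,-3.6,0],[0,0,-6],0],
  [[0.2,-3.6,0],[0,0,-6],0],
])

```text
time: 2.1
eef_pos: [443.8, -139.5, 253.3]
eef_rot: [-0.0, 0.989, 0.145, 0.0]
ft_force: [1.8, 0.4, 0.1]
grip_width: -0.4
grip_force: 0.0
```

Emit:
jog_arm([
  [[0.64,-3.53,-1.9],[0,0,0],0],
  [[0.64,-3.53,-1.9],[0,0,0],0],
  [[0.64,-3.53,-1.9],[0,0,0],0],
  [[0.64,-3.53,-1.9],[0,0,0],0],
  [[0.64,-3.53,-1.9],[0,0,0],0],
  [[0,0,-2.2],[0,0,0],0],
  [[0,0,-2.0],[0,0,0],0],
  [[0,0,0],[0,0,0],0],
])

```text
time: 2.77
eef_pos: [473.9, -313.7, 112.3]
eef_rot: [-0.001, 0.989, 0.146, -0.003]
ft_force: [-1.2, 1.0, -0.9]
grip_width: 0.2
grip_force: 0.0
```

Run:
```python
from h import *
print(sensors.get_state()["eef_pos"])
b=imaging.camera("scene")[130:250,230:370]
cv2.imwrite("pics/c.png",cv2.resize(b,None,fx=5,fy=5,interpolation=cv2.INTER_CUBIC))
```

```text
[ 473.87632633 -313.69010591  112.26027146]
```

View pics/c.png

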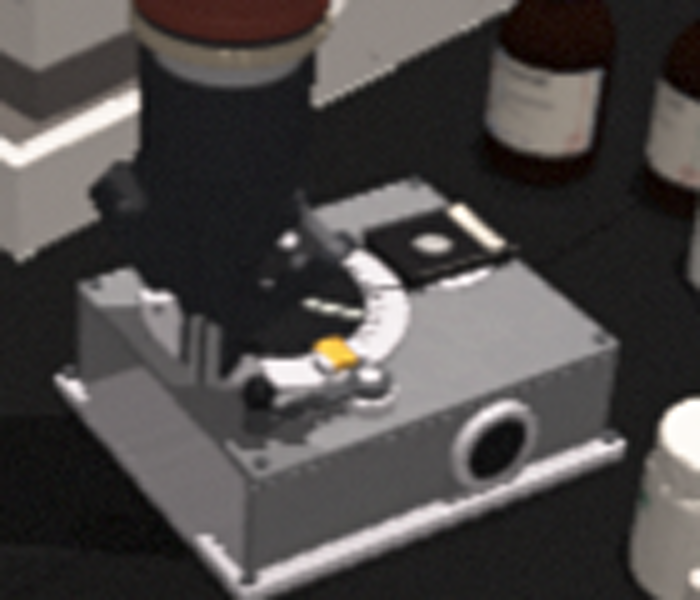

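Emit:
jog_arm([
  [[-1.0,-0.8,0.3],[0,0,0],0],
  [[-0.05,-0.98,0],[0,0,0],0],
  [[-0.05,-0.98,0],[0,0,0],0],
  [[-0.05,-0.98,0],[0,0,0],0],
  [[-0.05,-0.98,0],[0,0,0],0],
  [[0.5,-0.85,0],[0,0,0],0],
  [[0.5,-0.85,0],[0,0,0],0],
])

```text
time: 3.4
eef_pos: [474.5, -379.6, 120.2]
eef_rot: [0.0, 0.989, 0.147, 0.0]
ft_force: [-3.2, 3.1, 3.0]
grip_width: -0.3
grip_force: 1.8
```

Emit:
jog_arm([
  [[0.35,-0.5,0],[0,0,0],0],
  [[0.35,-0.5,0],[0,0,0],0],
])

```text
time: 3.57
eef_pos: [482.0, -389.1, 119.6]
eef_rot: [0.0, 0.989, 0.147, 0.0]
ft_force: [-9.7, 10.7, 5.8]
grip_width: -0.4
grip_force: 7.7
```

Emit:
jog_arm([
  [[0.2,-0.3,-0.3],[0,0,0],0],
  [[0,0,0],[0,0,0],0],
])

```text
time: 3.73
eef_pos: [483.4, -388.8, 116.7]
eef_rot: [-0.004, 0.989, 0.148, -0.001]
ft_force: [-6.9, 15.7, 11.0]
grip_width: -0.3
grip_force: 9.2
```

Run:
```python
from h import *
print(sensors.get_state()["eef_pos"],sensors.get_state()["ft_force"])
b=imaging.camera("scene")[130:250,230:370]
cv2.imwrite("pics/d.png",cv2.resize(b,None,fx=5,fy=5,interpolation=cv2.INTER_CUBIC))
```

```text
[ 483.36632426 -388.75002684  116.70775198] [-6.92174018 15.67588798 11.04001832]
```

View pics/d.png

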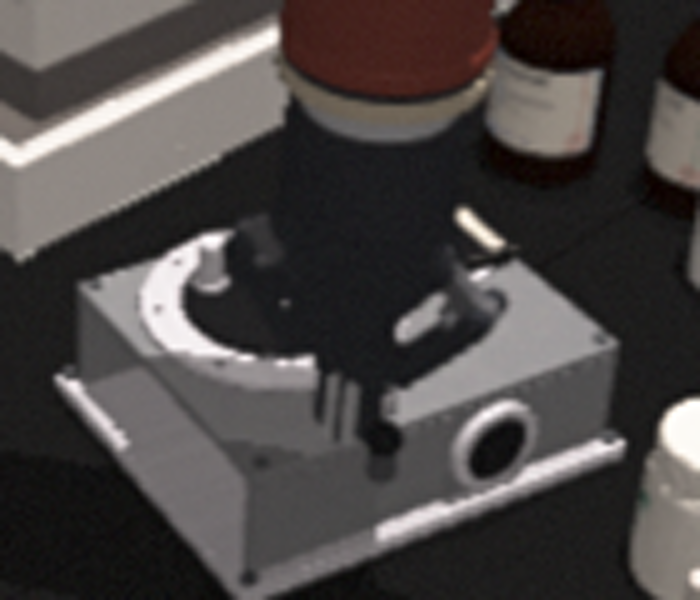

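Emit:
jog_arm([
  [[-0.3,1.3,0.3],[0,0,0],0],
  [[0,0.4,3.8],[0,0,0],0],
  [[1.85,3.43,0],[0,0,6.25],0],
  [[1.85,3.43,0],[0,0,6.25],0],
  [[1.85,3.43,0],[0,0,6.25],0],
  [[1.85,3.43,0],[0,0,6.25],0],
  [[0,0,0],[0,0,0],0],
])

```text
time: 4.37
eef_pos: [560.1, -228.0, 157.0]
eef_rot: [-0.001, 0.931, 0.366, 0.002]
ft_force: [0.8, 0.9, -0.5]
grip_width: -0.2
grip_force: 0.0
```

Run:
```python
from h import *
print(ray("scene",230+378/5,130+436/5,104.5), sensors.get_state()["eef_pos"])
```

```text
[ 483.70460712 -407.61655212  104.5       ] [ 560.1162624  -227.9513557   157.02859701]
```

Emit:
jog_arm([
  [[0,0,-2.1],[0,0,0],0],
  [[0,0,-2.1],[0,0,0],0],
  [[-0.64,-0.57,0],[0,0,0],0],
  [[-0.64,-0.57,0],[0,0,0],0],
  [[-0.64,-0.57,0],[0,0,0],0],
  [[-0.64,-0.57,0],[0,0,0],0],
  [[0,0,0],[0,0,0],0],
])

```text
time: 4.95
eef_pos: [528.3, -261.3, 116.5]
eef_rot: [0.0, 0.934, 0.357, 0.001]
ft_force: [0.9, 2.0, -0.7]
grip_width: 0.1
grip_force: 0.8
```

Run:
```python
from h import *
b=imaging.camera("scene")[150:230,240:340]
cv2.imwrite("pics/e.png",cv2.resize(b,None,fx=7,fy=7,interpolation=cv2.INTER_CUBIC))
a=imaging.camera("top");cv2.imwrite("pics/top1.png",a)
```

```text
(no output)
```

View pics/e.png

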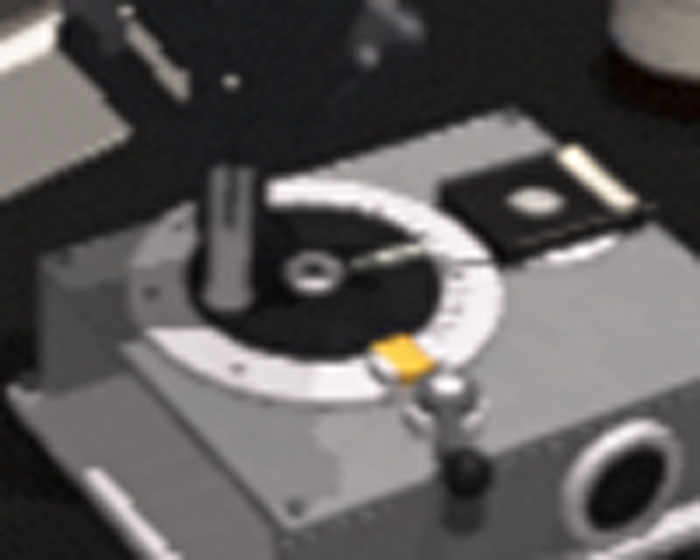

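Run:
```python
from h import *
def S(u,v,z): return ray("scene",240+(u-3)/7,150+(v-3)/7,z)
ax=S(315,271,86); print(ax)
A=np.array([547,-285.,0])
for n,p in dict(tip=S(432,244,84),i0=S(350,267,84),l1=S(445,260,80),l2=S(492,264,80),stud=S(228,300,86)).items():
    r=p-ax; q=p-A; print(n,p.round(1),np.hypot(*r[:2]).round(1),np.arctan2(r[1],r[0]).round(3),np.arctan2(q[1],q[0]).round(3))
```

```text
[ 547.6913402  -285.10261273   86.        ]
tip [ 592.8 -300.3   84. ] 47.6 -0.326 -0.323
i0 [ 560.7 -290.    84. ] 13.9 -0.361 -0.351
l1 [ 593.2 -306.5   80. ] 50.3 -0.44 -0.436
l2 [ 603.8 -319.6   80. ] 65.8 -0.551 -0.547
stud [ 512.8 -276.4   86. ] 35.9 2.898 2.896
```

```bash
cat > ang.py <<'E'
from h import *
A=np.array([547.2,-285.1])
def prof(img,cam,r,z,ang,dark):
    R,T=np.meshgrid(r,ang); p=np.stack([A[0]+R*np.cos(T),A[1]+R*np.sin(T),np.full_like(R,z)],-1)
    uv=proj(cam,p).reshape(*R.shape,2).astype(np.float32)
    g=cv2.remap(cv2.cvtColor(img,cv2.COLOR_BGR2GRAY).astype(np.float32),uv[...,0],uv[...,1],cv2.INTER_LINEAR).mean(1)
    if dark: g=-g
    k=g.argmax(); w=slice(max(0,k-12),k+13); h=np.clip(g[w]-np.percentile(g[w],30),0,None)
    return ang[k].round(3),((h*ang[w]).sum()/h.sum()).round(3)
ang=np.arange(-1.5,0.3,0.005)
def both(img,cam): return "long",prof(img,cam,np.arange(56,64,1.),80,ang,1),"idx",prof(img,cam,np.arange(20,44,1.),84,ang,0)
E
python3 - <<'E'
from ang import *
print(both(cv2.imread("pics/top0.png"),"top"));print(both(cv2.imread("pics/scene0.png"),"scene"))
print(both(imaging.camera("scene"),"scene"))
E
```

```text
('long', (np.float64(-0.545), np.float64(-0.546)), 'idx', (np.float64(-1.115), np.float64(-1.117)))
('long', (np.float64(-0.51), np.float64(-0.508)), 'idx', (np.float64(-1.055), np.float64(-1.059)))
('long', (np.float64(-0.51), np.float64(-0.508)), 'idx', (np.float64(-0.305), np.float64(-0.308)))
```

Emit:
jog_arm([
  [[0.9,0.8,0],[0,0,0],0],
  [[0,0,4.0],[0,0,0],0],
  [[-1.27,-1.63,0],[0,0,6.7],0],
  [[-1.27,-1.63,0],[0,0,6.7],0],
  [[-1.27,-1.63,0],[0,0,6.7],0],
  [[0,0,0],[0,0,0],0],
  [[0,0,0],[0,0,0],0],
])

```text
time: 5.68
eef_pos: [499.6, -301.8, 155.9]
eef_rot: [0.0, 0.858, 0.514, 0.0]
ft_force: [0.0, 0.1, -1.0]
grip_width: -0.4
grip_force: 0.0
```

Emit:
jog_arm([
  [[0,0,-2.0],[0,0,0],0],
  [[0,0,-2.0],[0,0,0],0],
  [[0,0,0],[0,0,0],0],
  [[0.35,0.7,0],[0,0,0],0],
  [[0.34,0.68,0],[0,0,0],0],
  [[0,0,0],[0,0,0],0],
  [[0,0,0],[0,0,0],0],
])

```text
time: 6.27
eef_pos: [507.8, -286.3, 116.3]
eef_rot: [0.0, 0.857, 0.516, 0.001]
ft_force: [0.6, -1.1, 0.2]
grip_width: 0.2
grip_force: 0.0
```

Run:
```python
from ang import *
b=imaging.camera("scene");print(both(b,"scene"))
cv2.imwrite("pics/s2.png",b)
```

```text
('long', (np.float64(-0.51), np.float64(-0.508)), 'idx', (np.float64(-0.39), np.float64(-0.389)))
```

Emit:
jog_arm([
  [[0.07,0.14,0],[0,0,0],0],
  [[0.07,0.14,0],[0,0,0],0],
  [[0,0,0],[0,0,0],0],
  [[0,0,0],[0,0,0],0],
])

```text
time: 6.65
eef_pos: [508.1, -284.7, 115.7]
eef_rot: [0.0, 0.857, 0.515, 0.0]
ft_force: [-0.7, -1.8, 0.8]
grip_width: 0.2
grip_force: 0.8
```

Run:
```python
from ang import *
b=imaging.camera("scene");print(both(b,"scene"))
```

```text
('long', (np.float64(-0.51), np.float64(-0.508)), 'idx', (np.float64(-0.405), np.float64(-0.407)))
```

Emit:
jog_arm([
  [[0.06,0.12,0],[0,0,0],0],
  [[0.06,0.12,0],[0,0,0],0],
  [[0,0,0],[0,0,0],0],
  [[0,0,0],[0,0,0],0],
])

```text
time: 7.03
eef_pos: [509.1, -282.0, 115.3]
eef_rot: [-0.0, 0.857, 0.515, -0.0]
ft_force: [-0.9, -2.3, 2.3]
grip_width: 0.2
grip_force: 1.5
```

Run:
```python
from ang import *
b=imaging.camera("scene");print(both(b,"scene"))
```

```text
('long', (np.float64(-0.51), np.float64(-0.508)), 'idx', (np.float64(-0.49), np.float64(-0.488)))
```

Emit:
jog_arm([
  [[0.03,0.06,0],[0,0,0],0],
  [[0,0,0],[0,0,0],0],
  [[0,0,0],[0,0,0],0],
  [[-0.7,-1.4,0.2],[0,0,0],0],
  [[0,0,2.5],[0,0,0],0],
  [[-2.5,-2.5,2],[0,0,0],0],
  [[-2.5,-2.5,0],[0,0,0],0],
  [[0,0,0],[0,0,0],0],
])

```text
time: 7.75
eef_pos: [447.9, -350.5, 163.7]
eef_rot: [0.001, 0.859, 0.512, -0.0]
ft_force: [-0.4, -1.4, 0.9]
grip_width: -0.2
grip_force: 0.0
```

Run:
```python
from ang import *
b=imaging.camera("scene");print(both(b,"scene"))
a=imaging.camera("top");print(both(a,"top"));print(sensors.get_state()["eef_pos"])
f=lambda i,x,y,w,h:cv2.resize(i[y:y+h,x:x+w],(400,400),interpolation=cv2.INTER_CUBIC)
cv2.imwrite("pics/f.png",np.hstack([f(b,255,160,60,60),f(a,250,150,60,60)]))
```

```text
('long', (np.float64(0.295), np.float64(0.283)), 'idx', (np.float64(-0.515), np.float64(-0.513)))
('long', (np.float64(-0.545), np.float64(-0.546)), 'idx', (np.float64(-0.57), np.float64(-0.572)))
[ 451.65998422 -345.75929032  162.35093293]
```

View pics/f.png

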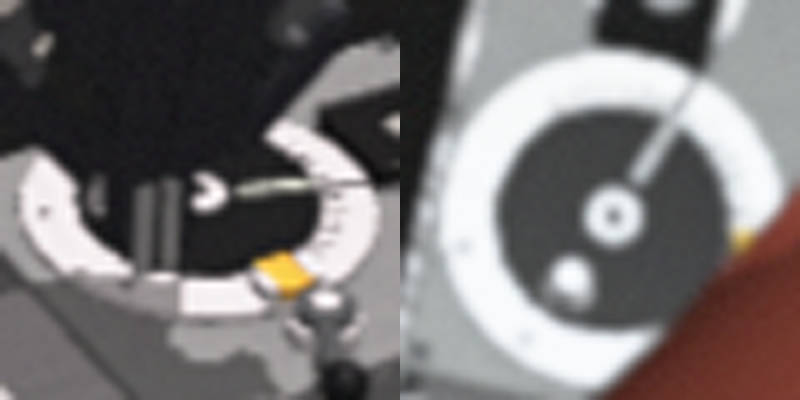

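Run:
```python
import ang; from ang import *
def fit(f,cam,guess):
    g=cv2.cvtColor(cv2.imread(f) if isinstance(f,str) else f,cv2.COLOR_BGR2GRAY).astype(np.float32)
    t=np.arange(0,2*np.pi,0.02); r=np.arange(54,76,.25); R,T=np.meshgrid(r,t)
    p=np.stack([guess[0]+R*np.cos(T),guess[1]+R*np.sin(T),np.full_like(R,80)],-1); uv=proj(cam,p).reshape(*R.shape,2).astype(np.float32)
    s=cv2.GaussianBlur(cv2.remap(g,uv[...,0],uv[...,1],1),(9,1),0); d=np.gradient(s,axis=1); k=d.argmin(1); e=-d.min(1)
    ok=e>np.median(e)*.5; q=p[np.arange(len(t)),k][:,:2]
    for _ in range(5):
        x=np.linalg.lstsq(np.c_[2*q[ok],np.ones(ok.sum())],(q[ok]**2).sum(1),rcond=None)[0]; rr=np.sqrt(x[2]+x[:2]@x[:2])
        ok&=abs(np.hypot(*(q-x[:2]).T)-rr)<1.5
    return x[:2],rr,ok.sum()
a=imaging.camera("top"); 
for f,c in(("pics/top0.png","top"),("pics/scene0.png","scene")):
    x,rr,n=fit(f,c,ang.A); print(c,x,rr,n); ang.A=x
    for im in ([cv2.imread(f),a] if c=="top" else [cv2.imread(f),cv2.imread("pics/s2.png")]): print(ang.both(im,c))
```

```text
Traceback (most recent call last):
AttributeError: 'numpy.ndarray' object has no attribute 'A'
```

Run:
```python
import ang as M; from h import *
def fit(f,cam,guess):
    g=cv2.cvtColor(cv2.imread(f),cv2.COLOR_BGR2GRAY).astype(np.float32)
    t=np.arange(0,2*np.pi,0.02); r=np.arange(54,76,.25); R,T=np.meshgrid(r,t)
    p=np.stack([guess[0]+R*np.cos(T),guess[1]+R*np.sin(T),np.full_like(R,80)],-1); uv=proj(cam,p).reshape(*R.shape,2).astype(np.float32)
    s=cv2.GaussianBlur(cv2.remap(g,uv[...,0],uv[...,1],1),(9,1),0); d=np.gradient(s,axis=1); k=d.argmin(1); e=-d.min(1)
    ok=e>np.median(e)*.5; q=p[np.arange(len(t)),k][:,:2]
    for _ in range(5):
        x=np.linalg.lstsq(np.c_[2*q[ok],np.ones(ok.sum())],(q[ok]**2).sum(1),rcond=None)[0]; rr=np.sqrt(x[2]+x[:2]@x[:2])
        ok&=abs(np.hypot(*(q-x[:2]).T)-rr)<1.5
    return x[:2],rr,ok.sum()
A0=M.A.copy(); a=imaging.camera("top")
for f,c in(("pics/top0.png","top"),("pics/scene0.png","scene")):
    x,rr,n=fit(f,c,A0); print(c,x,rr,n); M.A=x
    for im in ([cv2.imread(f),a] if c=="top" else [cv2.imread(f)]): print(M.both(im,c))
```

```text
top [ 547.37726221 -284.95741323] 66.78489083368397 200
('long', (np.float64(-0.55), np.float64(-0.549)), 'idx', (np.float64(-1.125), np.float64(-1.123)))
('long', (np.float64(-1.5), np.float64(-1.487)), 'idx', (np.float64(-0.58), np.float64(-0.579)))
scene [ 548.37902398 -284.13406459] 66.34944065794835 251
('long', (np.float64(-0.53), np.float64(-0.533)), 'idx', (np.float64(-1.1), np.float64(-1.103)))
```

Emit:
jog_arm([
  [[2.05,2.58,0],[0,0,0],0],
  [[2.05,2.58,0],[0,0,0],0],
  [[2.05,2.58,0],[0,0,0],0],
  [[2.05,2.58,0],[0,0,0],0],
  [[0,0,0],[0,0,0],0],
  [[0,0,0],[0,0,0],0],
])

```text
time: 8.45
eef_pos: [536.4, -238.2, 161.4]
eef_rot: [-0.001, 0.855, 0.518, -0.0]
ft_force: [-0.4, -0.2, 0.6]
grip_width: -0.1
grip_force: 0.0
```

Emit:
jog_arm([
  [[0,0,-2.3],[0,0,0],0],
  [[0,0,-2.3],[0,0,0],0],
  [[0,0,0],[0,0,0],0],
  [[-0.35,-0.55,0],[0,0,0],0],
  [[-0.3,-0.47,0],[0,0,0],0],
  [[0,0,0],[0,0,0],0],
  [[0,0,0],[0,0,0],0],
])

```text
time: 9.03
eef_pos: [528.1, -253.4, 117.6]
eef_rot: [0.001, 0.857, 0.515, 0.001]
ft_force: [0.7, -0.0, -0.5]
grip_width: -0.6
grip_force: 0.0
```

Run:
```python
import ang as M; from h import *
M.A=np.array([548.38,-284.13]); print(M.both(imaging.camera("scene"),"scene"))
```

```text
('long', (np.float64(-0.535), np.float64(-0.533)), 'idx', (np.float64(-0.475), np.float64(-0.48)))
```

Emit:
jog_arm([
  [[0.6,1.0,0],[0,0,0],0],
  [[0,0,4.2],[0,0,0],0],
  [[-1.2,-1.95,0],[0,0,0],0],
  [[-1.2,-1.95,0],[0,0,0],0],
  [[-1.2,-1.95,0],[0,0,0],0],
  [[0,0,0],[0,0,0],0],
  [[0,0,0],[0,0,0],0],
  [[0,0,0],[0,0,0],0],
])

```text
time: 9.75
eef_pos: [498.9, -299.7, 158.1]
eef_rot: [-0.0, 0.857, 0.516, 0.0]
ft_force: [-0.1, 0.1, 0.1]
grip_width: 0.0
grip_force: 0.0
```

Emit:
jog_arm([
  [[0,0,-2.1],[0,0,0],0],
  [[0,0,-2.1],[0,0,0],0],
  [[0,0,0],[0,0,0],0],
  [[0,0,0],[0,0,0],0],
  [[0,0,0],[0,0,0],0],
])

```text
time: 10.17
eef_pos: [498.8, -300.4, 116.9]
eef_rot: [0.0, 0.857, 0.516, 0.0]
ft_force: [0.4, 1.1, 0.9]
grip_width: -0.4
grip_force: 0.0
```

Run:
```python
import ang as M; from h import *
M.A=np.array([548.38,-284.13]); print(sensors.get_state()["eef_pos"],M.both(imaging.camera("scene"),"scene"))
```

```text
[ 498.7625805  -300.40941942  116.85549092] ('long', (np.float64(-0.535), np.float64(-0.533)), 'idx', (np.float64(-0.475), np.float64(-0.48)))
```

Emit:
jog_arm([
  [[0.2,0.36,0],[0,0,0],0],
  [[0.2,0.36,0],[0,0,0],0],
  [[0.2,0.36,0],[0,0,0],0],
  [[0.15,0.28,0],[0,0,0],0],
  [[0.05,0.08,0],[0,0,0],0],
  [[0.05,0.08,0],[0,0,0],0],
  [[0,0,0],[0,0,0],0],
  [[0,0,0],[0,0,0],0],
])

```text
time: 10.88
eef_pos: [506.3, -285.7, 116.0]
eef_rot: [0.0, 0.857, 0.515, -0.0]
ft_force: [-0.7, -0.4, 0.0]
grip_width: -0.0
grip_force: 0.0
```

Run:
```python
import ang as M; from h import *
M.A=np.array([548.38,-284.13]); print(sensors.get_state()["eef_pos"],M.both(imaging.camera("scene"),"scene"))
```

```text
[ 506.34886316 -285.73112977  115.98080677] ('long', (np.float64(-0.535), np.float64(-0.533)), 'idx', (np.float64(-0.475), np.float64(-0.48)))
```

Emit:
jog_arm([
  [[0.05,0.09,0],[0,0,0],0],
  [[0.05,0.09,0],[0,0,0],0],
  [[0.05,0.09,0],[0,0,0],0],
  [[0,0,0],[0,0,0],0],
  [[0,0,0],[0,0,0],0],
])

```text
time: 11.35
eef_pos: [507.9, -283.0, 116.0]
eef_rot: [-0.0, 0.857, 0.515, -0.0]
ft_force: [-0.8, -0.3, 0.7]
grip_width: 0.3
grip_force: 0.3
```

Run:
```python
import ang as M; from h import *
M.A=np.array([548.38,-284.13]); print(sensors.get_state()["eef_pos"],M.both(imaging.camera("scene"),"scene"))
```

```text
[ 507.87631646 -282.96856844  115.95347843] ('long', (np.float64(-0.535), np.float64(-0.533)), 'idx', (np.float64(-0.48), np.float64(-0.485)))
```

Just touching; need about 1.6 mm more.

Emit:
jog_arm([
  [[0.04,0.08,0],[0,0,0],0],
  [[0.04,0.08,0],[0,0,0],0],
  [[0,0,0],[0,0,0],0],
  [[0,0,0],[0,0,0],0],
])

```text
time: 11.73
eef_pos: [508.5, -281.5, 116.0]
eef_rot: [-0.0, 0.857, 0.515, -0.0]
ft_force: [-2.6, -3.0, 0.9]
grip_width: 0.4
grip_force: 1.6
```

Run:
```python
import ang as M; from h import *
M.A=np.array([548.38,-284.13]); print(sensors.get_state()["eef_pos"],M.both(imaging.camera("scene"),"scene"))
```

```text
[ 508.47041807 -281.54348586  115.96682876] ('long', (np.float64(-0.535), np.float64(-0.533)), 'idx', (np.float64(-0.535), np.float64(-0.534)))
```

Emit:
jog_arm([
  [[-0.7,-1.3,0],[0,0,0],0],
  [[0,0,4.2],[0,0,0],0],
  [[0,0,0],[0,0,0],0],
  [[-0.08,-2.14,0],[0,0,-6.4],0],
  [[-0.08,-2.14,0],[0,0,-6.4],0],
  [[-0.08,-2.14,0],[0,0,-6.4],0],
  [[-0.08,-2.14,0],[0,0,-6.4],0],
  [[-0.08,-2.14,0],[0,0,-6.4],0],
])

```text
time: 12.45
eef_pos: [498.7, -401.5, 157.9]
eef_rot: [-0.0, 0.966, 0.257, 0.001]
ft_force: [0.9, 0.1, 0.7]
grip_width: -0.1
grip_force: 0.0
```

Emit:
jog_arm([
  [[-0.08,-2.14,0],[0,0,-6.4],0],
  [[-0.08,-2.14,0],[0,0,-6.4],0],
  [[0,0,0],[0,0,0],0],
  [[0,0,0],[0,0,0],0],
  [[0,0,0],[0,0,0],0],
])

```text
time: 12.87
eef_pos: [496.8, -443.1, 157.4]
eef_rot: [-0.0, 0.989, 0.151, 0.0]
ft_force: [-0.2, -0.1, -0.7]
grip_width: 0.1
grip_force: 0.0
```

Run:
```python
import ang as M; from h import *
M.A=np.array([547.38,-284.96]);print(sensors.get_state()["eef_pos"],M.both(imaging.camera("top"),"top"))
M.A=np.array([548.38,-284.13]); print(M.both(imaging.camera("scene"),"scene"))
```

```text
[ 496.80848053 -443.08738484  157.41263415] ('long', (np.float64(-1.5), np.float64(-1.486)), 'idx', (np.float64(-0.56), np.float64(-0.558)))
('long', (np.float64(-0.525), np.float64(-0.524)), 'idx', (np.float64(-0.535), np.float64(-0.535)))
```

Emit:
jog_arm([
  [[0,0,-2.05],[0,0,0],0],
  [[0,0,-2.05],[0,0,0],0],
  [[0,0,0],[0,0,0],0],
  [[-0.25,0.6,0],[0,0,0],0],
  [[-0.25,0.6,0],[0,0,0],0],
  [[-0.45,0.7,0],[0,0,0],0],
  [[-0.45,0.7,0],[0,0,0],0],
  [[-0.45,0.7,0],[0,0,0],0],
])

```text
time: 13.63
eef_pos: [476.9, -411.9, 118.2]
eef_rot: [0.001, 0.989, 0.149, 0.001]
ft_force: [-0.8, -3.7, 1.6]
grip_width: -0.4
grip_force: 1.9
```

Emit:
jog_arm([
  [[-0.35,0.75,0],[0,0,0],0],
  [[-0.1,0.8,0],[0,0,0],0],
  [[0,0.8,0],[0,0,0],0],
  [[0,0.5,0],[0,0,0],0],
  [[0,0,0],[0,0,0],0],
])

```text
time: 14.05
eef_pos: [474.1, -380.6, 116.6]
eef_rot: [-0.001, 0.989, 0.151, 0.0]
ft_force: [0.1, 0.1, 0.7]
grip_width: -0.2
grip_force: 0.2
```

Emit:
jog_arm([
  [[0,0.4,0],[0,0,0],0],
  [[0,0.4,0],[0,0,0],0],
  [[0,0.3,0],[0,0,0],0],
  [[0,0,0],[0,0,0],0],
])

```text
time: 14.38
eef_pos: [473.9, -371.0, 116.7]
eef_rot: [0.0, 0.989, 0.15, 0.0]
ft_force: [2.3, -2.7, -0.1]
grip_width: -0.1
grip_force: 1.5
```

Emit:
jog_arm([
  [[0,0.2,0],[0,0,0],0],
  [[0,0.2,0],[0,0,0],0],
  [[0,0,0],[0,0,0],0],
])

```text
time: 14.63
eef_pos: [473.7, -369.0, 117.1]
eef_rot: [0.002, 0.989, 0.15, 0.001]
ft_force: [4.5, -8.1, -2.7]
grip_width: 0.1
grip_force: 4.0
```

Emit:
jog_arm([
  [[0,0.2,0],[0,0,0],0],
  [[0,0.2,0],[0,0,0],0],
  [[0,0,0],[0,0,0],0],
])

```text
time: 14.88
eef_pos: [473.6, -368.1, 117.5]
eef_rot: [0.005, 0.989, 0.149, 0.001]
ft_force: [7.4, -19.5, -9.9]
grip_width: -0.0
grip_force: 8.8
```

Emit:
jog_arm([
  [[0,-1.5,0],[0,0,0],0],
  [[0,-1.0,2],[0,0,0],0],
  [[-1,-1,3.5],[0,0,0],0],
  [[-1,-1,3.5],[0,0,0],0],
  [[0,-3.5,2],[0,0,0],0],
  [[0,-3.5,2],[0,0,0],0],
  [[0,0,0],[0,0,0],0],
  [[0,0,0],[0,0,0],0],
])

```text
time: 15.55
eef_pos: [451.4, -480.8, 247.3]
eef_rot: [0.0, 0.989, 0.148, -0.0]
ft_force: [-0.0, 0.5, -0.2]
grip_width: -0.2
grip_force: 0.0
```

Run:
```python
import ang as M; from h import *
a=imaging.camera("top");b=imaging.camera("scene")
M.A=np.array([547.38,-284.96]);print(sensors.get_state()["eef_pos"],M.both(a,"top"))
M.A=np.array([548.38,-284.13]); print(M.both(b,"scene"))
cv2.imwrite("pics/g.png",np.hstack([cv2.resize(b[140:240,235:335],(400,400),interpolation=2),cv2.resize(a[125:225,240:340],(400,400),interpolation=2)]))
```

```text
[ 452.89553962 -477.71878146  245.5813881 ] ('long', (np.float64(-0.55), np.float64(-0.55)), 'idx', (np.float64(-0.56), np.float64(-0.559)))
('long', (np.float64(-0.535), np.float64(-0.533)), 'idx', (np.float64(-0.535), np.float64(-0.535)))
```

View pics/g.png

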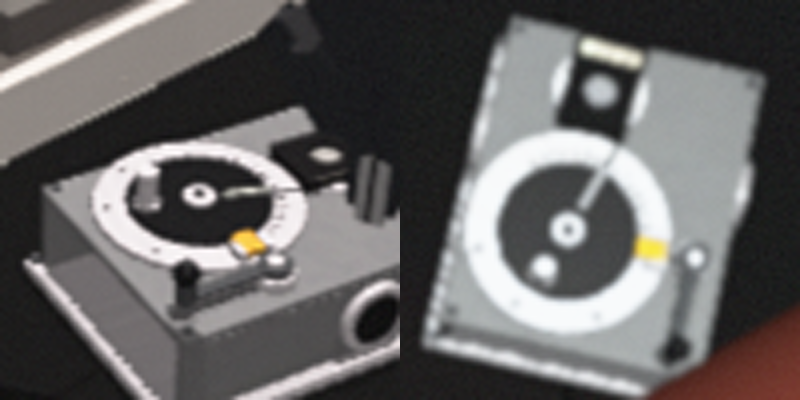

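Both views show the index line on the long line (scene, around (265,190)) and the lever closed with its knob at (185,272); the card is undisturbed.

```bash
python3 -c "
from bench import order; print(order.close_job())"
```

```text
the job is handed in; nothing more can be done
None
```

The dial's index line meets the long scale line (about 0.01 rad apart or less in both cameras), the lock lever is back at its closed stop, and I handed the job in at about 15.6 s of the 48 s. I overshot the line counter-clockwise while setting it, so the final setting came from small clockwise pushes on the stud with the lever still free.

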